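Switch the fraction selector to the blue line

ROBOT

A 6-joint arm with a two-finger parallel gripper is mounted at the origin on the work surface. World frame = base frame: x ahead of the robot, y to its left, z up, the work surface at z = 0. Lengths are in mm, angles in rad, forces in N, time in s.
With the tool pointing down it reaches from about 300 to 775 mm from the base axis. Payload 14.6 kg.
Tool frame: the origin (TCP) lies midway between the tips of the shut fingers; the grasp point (between the pads) lies 19 mm behind it; z points along the fingers, y is the direction in which the jaws open and shut (so a half turn about z gives the same grasp; the last joint's range is limited). The gripper opens to 94 mm and grips with 3 to 60 N. Pads are 16 mm wide; open, the fingers measure 119 mm over their backs; the gripper's body (75 mm by 177 mm) begins 78 mm behind the grasp point.
Start: joints at [1.23, 0.3, 1.521, -0, 1.321, -0.067], TCP at [148.713, 529.503, 205.446] pointing down, gripper open.
Joint ranges: [-3.03, 3.03], [-0.79, 2.21], [0.23, 2.52], [-1.04, 4.18], [0, 3.07], [-2.55, 2.55]. Speed limits (rad/s): [2.22, 2.22, 2.57, 3.14, 3.14, 3.14].

INTERFACE

Orientations are given as [roll, pitch, yaw] about the fixed x, y, z axes, in that order (R = Rz(yaw) Ry(pitch) Rx(roll)).
In Python, from cell import manip, camera gives the robot as it stands. The module is installed in compiled form; this text tells all that it offers.
- The arm moves only by the tool jog_arm, never from a script. Its argument "commands" is a list of rows, each a list of 7 numbers: the shift along the world's x, y, z in units of 1 m (1.0 is 1 m), then the turn, a rotation vector about the world's x, y, z in units of 120 degrees (1.0 is 120 degrees), then the opening, from 0 (shut) to 1 (fully open). In form: [[x, y, z, ax, ay, az, grip], ...]. A call has exactly 10 rows; each row is the pose to reach, as a shift and turn from the pose commanded when the call began; what a row does not reach only later rows make up. A row lasts 1/8 s, in which the tool goes at most 62.5 mm and 10.7 degrees, less where a joint would pass 70% of its speed; a pose out of reach is approached as far as the arm can. A call with a number of a shift or a turn outside -1 to 1 is refused whole. A call with a gripper value outside its range is refused whole. The fingers move at their own pace and stop on an object; "grip_force" is the grip in N (left out, the last holds). Time passes only in rows, so rows that repeat a pose let the fingers close, or fill a call up. It gives the time, the measured TCP pose, the force and the opening at its end, in the units of the state.
- manip.read_state(): the state, without advancing time (a new reading comes with each control period).
- camera(name): name is "scene" or "top" or "wrist"; returns a dict with "pixels" (480x640x3 uint8, blue, green, red), "vertical_fov" (degrees; the focal length in pixels is half the picture's height over the tangent of half this angle, whatever the lens; pixels are square), "cx", "cy" (the principal point, pixels), "k1" (the pictures are not rectified: a ray, as slopes to the right and down, at radius r is drawn at 1 + k1 r^2 times it, then the intrinsics apply), "rvec" (rotation vector, rad) and "tvec" (3), from world to camera coordinates, as OpenCV has them. Camera axes: x right, y down, z forward; pixel columns grow to the right and rows downward; lengths in mm; the calibration is good to about 2 mm. A picture is of the moment at which its call begins. There is no depth.
- manip.sign_off(): hands the job in, once; it reports no verdict.
The state is a dict: "clock": time; "joints": joint angles; "qd": joint speeds; "effort": joint torques, N m; "eef_pos": TCP position; "eef_rot": TCP orientation; "wrist_force": force on the tool from outside, world axes, zero at the start; "moment": the same for the moment, N m; "finger_gap": finger opening in mm.
Only numpy, scipy, OpenCV 4.12 (cv2) and the standard library are available. Lean on these libraries where they do the work, as an engineer would, in place of code of your own. Each camera call takes 0.05 s, during which the arm holds its last target.

TASK

The fraction selector's lever is parked: push it with closed fingertips out of the parking spur, along the cross channel and fully home into the slot marked with the blue disc, then move clear. Push the grip gently from its side, do not take it between the fingers, and never run the lever into another coloured slot. Leave the glassware and other things around it where they are.

Things in the scene. Friction and masses are not known exactly. Their poses are not given: they have to be found in the camera images.
- selector: Fraction selector, a fixed white box with aluminium deck, 220 (x) x 200 (y) x 120 mm high; origin at the centre of its underside, x to its far side, y to its left
- gate (a point): Centre of the H-gate, on the deck's top; axes as the selector's. Slots 16 mm wide: cross channel along y (x = 0, y -30 to 30 mm); two legs along x at y = 30 and -30 mm, whose four ends (x = 30 and -30 mm) are the coloured slots; parking spur at y = 0 from the cross channel to x = -30 mm (near side only). Slot ends stop the stem's axis about 33 mm from the centre, in x as in y
- lever: The selector lever: a 10 mm steel stem with a black cylindrical grip 24 mm across and 58 mm long at its top (130 to 188 mm from the pivot). Origin at its pivot, 15 mm above the selector's underside on its centre line; z points up along the lever. It cannot be lifted out. Stiff enough to stay where it is left; about 2 N at the grip moves it.
- lever_grip (a point): point on the lever's axis within the black grip, 160 mm from the pivot (28 mm below the grip's top)
- lever_stem (a point): point on the lever's axis 100 mm from the pivot, about where the stem passes through the gate (deck top 105 mm above the pivot)
- lever_x (a joint): lever tilt along the selector's x, rad: 0 upright (cross channel), positive leaning to the far side, about +0.32 / -0.32 at the far / near slot ends; it starts negative, in the parking spur
- lever_y (a joint): lever tilt along the selector's y, rad: 0 on the centre line, positive leaning left (+y), about +0.32 / -0.32 in the left / right leg
- mark_blue: blue disc, 20 mm across, 2 mm thick, on the deck just beyond the end of one coloured slot (centre 54 mm from the selector's centre along x, 30 mm along y; which slot varies); origin at the centre of its underside
- mark_red: red disc, 20 mm across, 2 mm thick, on the deck just beyond the end of one coloured slot (centre 54 mm from the selector's centre along x, 30 mm along y; which slot varies); origin at the centre of its underside
- mark_yellow: yellow disc, 20 mm across, 2 mm thick, on the deck just beyond the end of one coloured slot (centre 54 mm from the selector's centre along x, 30 mm along y; which slot varies); origin at the centre of its underside
- mark_green: green disc, 20 mm across, 2 mm thick, on the deck just beyond the end of one coloured slot (centre 54 mm from the selector's centre along x, 30 mm along y; which slot varies); origin at the centre of its underside
- vial: bystander: small clear capped glass vial, 22 mm across, 42 mm tall, standing on the far right corner of the selector's deck; origin at the centre of its underside
- amber_bottle: bystander: amber glass bottle with blue cap, 64 mm across, 140 mm tall, left of the selector; origin at the centre of its underside
- tall_jar: bystander: yellow plastic jar with red lid, 60 mm across, 90 mm tall, right of the selector; origin at the centre of its underside
- beaker: bystander: open glass beaker, 68 mm across, 90 mm tall, left of the selector; origin at the centre of its underside
- tip_box: bystander: orange plastic box 70 x 100 x 55 mm, right of the selector; origin at the centre of its underside
- fitting_wrench: bystander: steel wrench 150 mm long lying flat on the bench, well left
- filter_carton: bystander: small cardboard carton 90 x 60 x 50 mm, well right; origin at the centre of its underside

How it is judged:
By the outcome, as a careful person would: the job done as asked, in the order asked, and still so for the second after the job is handed in, with the robot touching nothing.
It also fails if it takes over 43 s, if anything falls off the work surface, if the arm or the gripper's body presses on something with over 40 N, if the wrist force passes 120 N, or if a joint passes its speed limit or range.

## Working session

There is one attempt and no reset: what is moved stays moved. The work goes in short steps, Python scripts to look and compute and a tool call to move; the robot and the scene stay as the last step left them, time stands still between calls to the robot, and variables do not carry over. Pictures are saved under pics/ and viewed, and the job is handed in when it is done.

Besides the shell and the picture viewer there is one more tool, called after "Request:" as name(argument=value, ...), one argument or row to a line, values as JSON. jog_arm: Moves the arm, as the interface text tells. Its arguments: {"type":"object","properties":{"commands":{"type":"array","items":{"type":"array","items":{"type":"number"}}},"grip_force":{"type":"number"}},"required":["commands"]}

```bash
mkdir -p pics
cat > h.py <<'E'
import numpy as np, cv2
from cell import manip, camera
def snap(n,f):
    c=camera(n); cv2.imwrite('pics/'+f,c['pixels']); np.save('pics/'+f+'.npy',c,allow_pickle=True); return c
def load(f): return np.load('pics/'+f+'.npy',allow_pickle=True).item()
def ray(c,u,v):
    f=240/np.tan(np.radians(c['vertical_fov'])/2)
    d=np.array([(u-c['cx'])/f,(v-c['cy'])/f]); s=d.copy()
    for _ in range(30): s=d/(1+c['k1']*(s@s))
    R=cv2.Rodrigues(np.array(c['rvec'],float))[0]; t=np.array(c['tvec'],float).ravel()
    return -R.T@t, R.T@np.array([s[0],s[1],1])
def onz(c,u,v,z):
    o,d=ray(c,u,v); return o+d*(z-o[2])/d[2]
def tri(a,b):
    (o1,d1),(o2,d2)=a,b
    A=np.stack([d1,-d2],1); s=np.linalg.lstsq(A,o2-o1,rcond=None)[0]
    p,q=o1+d1*s[0],o2+d2*s[1]; return (p+q)/2,np.linalg.norm(p-q)
def proj(c,P):
    R=cv2.Rodrigues(np.array(c['rvec'],float))[0]; p=R@np.array(P,float)+np.array(c['tvec'],float).ravel()
    s=p[:2]/p[2]; s=s*(1+c['k1']*(s@s)); f=240/np.tan(np.radians(c['vertical_fov'])/2)
    return s*f+[c['cx'],c['cy']]
E
python3 - <<'E'
from h import *
for n in('scene','top'):
    c=snap(n,n+'0.png'); print(n,c['vertical_fov'],c['k1'],ray(c,320,240))
print(manip.read_state())
E
```

```text
scene 48.16462802979101 0.044992903631801265 (array([1598.5061703 , -171.14622143,  890.64471145]), array([-0.8004935 ,  0.10518387, -0.59019387]))
top 43.22979362849469 -0.19745069284464234 (array([ 384.12072124,  -26.22680046, 1465.4724647 ]), array([ 0.15113189,  0.01883497, -0.98842028]))
{'clock': 0.1, 'joints': array([ 1.23042328e+00,  3.00424746e-01,  1.52150589e+00,  1.98515538e-05,
        1.32063451e+00, -6.66337426e-02]), 'qd': array([-0.00186891, -0.00101949, -0.00107162,  0.00012159, -0.00097081,
       -0.00144567]), 'effort': array([-1.91431727e-04, -5.32642686e+01, -3.53281975e+01,  7.08428957e-02,
        2.35204987e-02, -1.04131368e-05]), 'eef_pos': array([148.62784679, 529.31631618, 204.94354465]), 'eef_rot': array([-3.14062359e+00, -8.39394252e-05,  2.86784839e+00]), 'wrist_force': array([0.03267219, 0.9095891 , 0.4581516 ]), 'moment': array([0.01958568, 0.01621952, 0.04124109]), 'finger_gap': 93.85330633775453}
```

View pics/scene0.png

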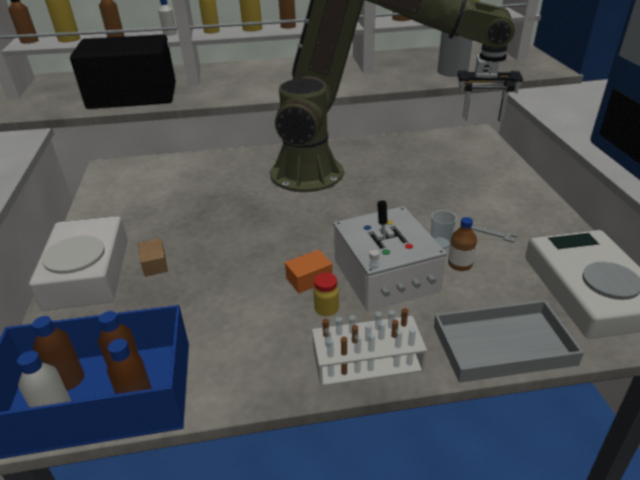

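View pics/top0.png

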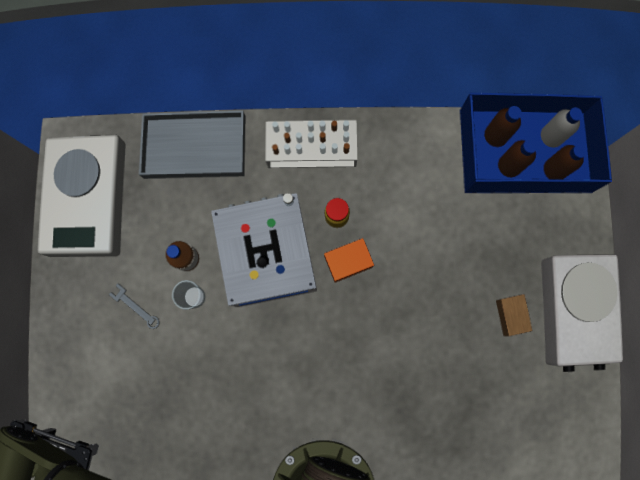

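Run:
```python
from h import *
c=load('top0.png'); im=c['pixels']; hsv=cv2.cvtColor(im,cv2.COLOR_BGR2HSV)
H,S,V=[hsv[...,i].astype(int) for i in range(3)]
roi=np.zeros(H.shape,bool); roi[200:300,215:310]=1
P={}
for n,m in dict(red=(H<8)|(H>172),yellow=(H>18)&(H<34),green=(H>45)&(H<85),blue=(H>100)&(H<128)).items():
    m=(m&(S>110)&(V>50)&roi).astype(np.uint8)
    k,l,st,ce=cv2.connectedComponentsWithStats(m); i=1+np.argmax(st[1:,4]); 
    P[n]=onz(c,*ce[i],122); print(n,st[i],ce[i],P[n].round(1))
src=np.array([[54,30],[-54,30],[54,-30],[-54,-30]],float); dst=np.array([P[k][:2] for k in('red','yellow','green','blue')])
A,_=cv2.estimateAffinePartial2D(src,dst); print(A, np.hypot(A[0,0],A[1,0]),np.arctan2(A[1,0],A[0,0]))
print((src@A[:,:2].T+A[:,2]-dst).round(1))
cv2.imwrite('pics/topz.png',cv2.resize(im[180:320,170:390],None,fx=3.6,fy=3.6,interpolation=cv2.INTER_CUBIC))
s=load('scene0.png')['pixels']
cv2.imwrite('pics/scz.png',cv2.resize(s[180:320,310:490],None,fx=4,fy=4,interpolation=cv2.INTER_CUBIC))
```

```text
red [241 224   9   8  57] [244.84210526 227.64912281] [620.2 169.1 122. ]
yellow [250 271   8   8  54] [253.61111111 274.38888889] [513.9 148.7 122. ]
green [267 219   8   8  48] [270.75       222.41666667] [631.3 110.3 122. ]
blue [263 290  45  10  67] [285.41791045 295.14925373] [466.8  77.6 122. ]
[[ 9.82676584e-01 -1.88955346e-01  5.72692810e+02]
 [ 1.88955346e-01  9.82676584e-01  1.29463401e+02]] 1.0006784656185006 0.18996775811217842
[[-0.1  0. ]
 [ 0.   0.1]
 [ 0.1 -0.1]
 [58.5 12.2]]
```

```bash
sleep 0
```

```text
(no output)
```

View pics/topz.png

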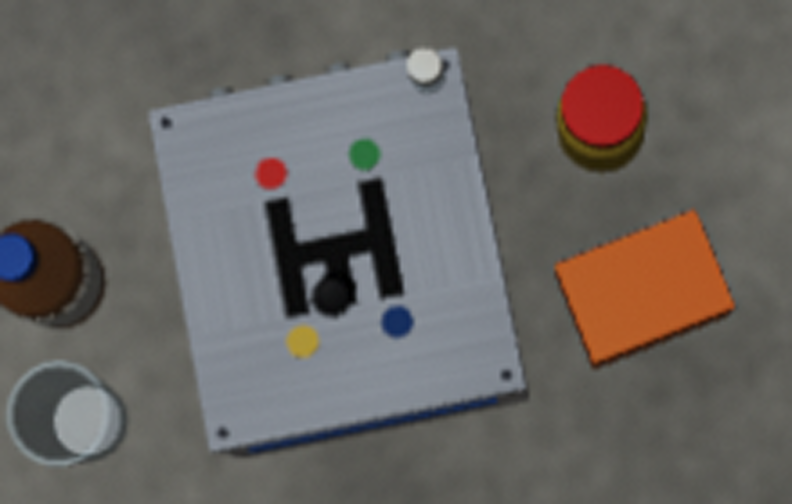

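View pics/scz.png

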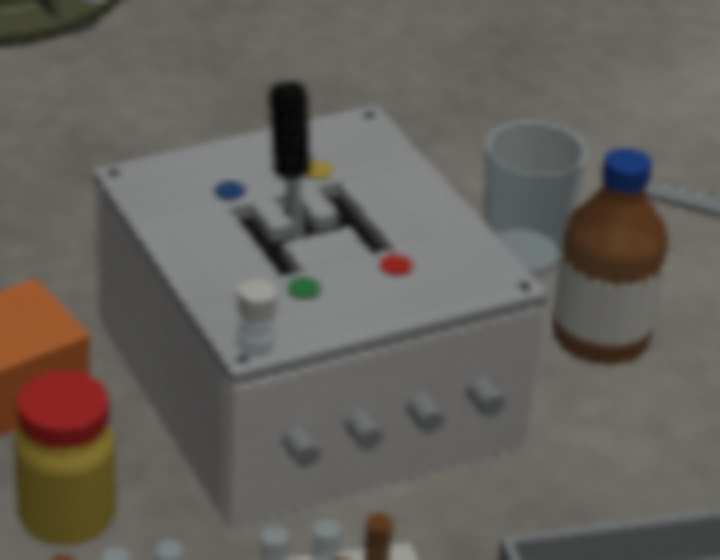

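Run:
```python
from h import *
ct=load('top0.png'); cs=load('scene0.png')
print('blue',onz(ct,280.3,269,122))
th=0.19; g=np.array([572.7,129.5]); R=np.array([[np.cos(th),-np.sin(th)],[np.sin(th),np.cos(th)]])
piv=np.array([*g,15.])
def lev(tx,ty,r):
    d=np.array([np.tan(tx),np.tan(ty),1]); d/=np.linalg.norm(d)
    return piv+r*np.array([*(R@d[:2]),d[2]])
for n,c in(('top',ct),('scene',cs)):
    print(n,'blue exp',proj(c,[*(g+R@[-54,-30]),122]))
    for tx in(-.2,-.25,-.3,-.33): print(tx,proj(c,lev(tx,0,188)).round(1),proj(c,lev(tx,0,130)).round(1),lev(tx,0,160).round(1))
for p in [(-110,-100),(110,100),(110,-100),(-110,100)]: print(p,(g+R@np.array(p)).round())
```

```text
blue [525.30856688  88.7741042  122.        ]
top blue exp [279.82341009 268.99299163]
-0.2 [261.3 260.4] [263.3 258.3] [541.5 123.5 171.8]
-0.25 [262.2 264.7] [263.9 261.2] [533.8 122.  170. ]
-0.3 [263.1 269. ] [264.5 264. ] [526.3 120.6 167.9]
-0.33 [263.7 271.5] [264.9 265.7] [521.8 119.7 166.4]
scene blue exp [367.20214887 227.30545307]
-0.2 [382.2 201.9] [383.3 223.9] [541.5 123.5 171.8]
-0.25 [380.6 200.8] [382.2 223.1] [533.8 122.  170. ]
-0.3 [379.  199.9] [381.1 222.3] [526.3 120.6 167.9]
-0.33 [378.  199.4] [380.4 222. ] [521.8 119.7 166.4]
(-110, -100) [484.  11.]
(110, 100) [662. 248.]
(110, -100) [700.  52.]
(-110, 100) [446. 207.]
```

Request:
jog_arm(
  commands=[
    [0.04, -0.046, 0.02, 0, 0, 0.03, 0],
    [0.08, -0.092, 0.02, 0, 0, 0.06, 0],
    [0.12, -0.138, 0.02, 0, 0, 0.09, 0],
    [0.16, -0.184, 0.02, 0, 0, 0.12, 0],
    [0.2, -0.23, 0.02, 0, 0, 0.15, 0],
    [0.24, -0.276, 0.02, 0, 0, 0.18, 0],
    [0.28, -0.322, 0.02, 0, 0, 0.21, 0],
    [0.32, -0.368, 0.02, 0, 0, 0.2217, 0],
    [0.35, -0.414, 0.02, 0, 0, 0.2217, 0],
    [0.35, -0.414, 0.02, 0, 0, 0.2217, 0],
  ],
  grip_force=20,
)

```text
clock: 1.35
eef_pos: [499.8, 112.9, 224.8]
eef_rot: [-3.141, -0.001, -2.955]
wrist_force: [0.2, 1.0, -0.3]
finger_gap: 0.5
```

```bash
cat >> h.py <<'E'
th=0.19; g=np.array([572.7,129.5]); R2=np.array([[np.cos(th),-np.sin(th)],[np.sin(th),np.cos(th)]])
def st():
    s=manip.read_state(); p=s['eef_pos']
    print('t',s['clock'],'loc',(R2.T@(p[:2]-g)).round(1),'pos',p.round(1),'rot',s['eef_rot'].round(3),'F',s['wrist_force'].round(1),'gap',s['finger_gap'])
    return p
def to(x,y,p): print('shift m to',(x,y),((g+R2@[x,y]-p[:2])/1000).round(4))
E
python3 - <<'E'
from h import *
p=st(); to(-75,0,p)
c=snap('wrist','w1.png'); snap('top','t1.png')
E
```

```text
t 1.35 loc [-74.8  -2.6] pos [499.8 112.9 224.8] rot [-3.141e+00 -1.000e-03 -2.955e+00] F [ 0.2  1.  -0.3] gap 0.5221036061845126
shift m to (-75, 0) [-0.0007  0.0025]
```

View pics/w1.png

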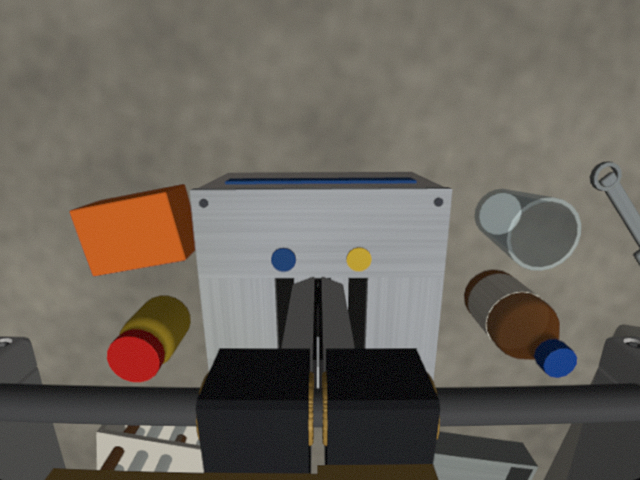

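View pics/t1.png

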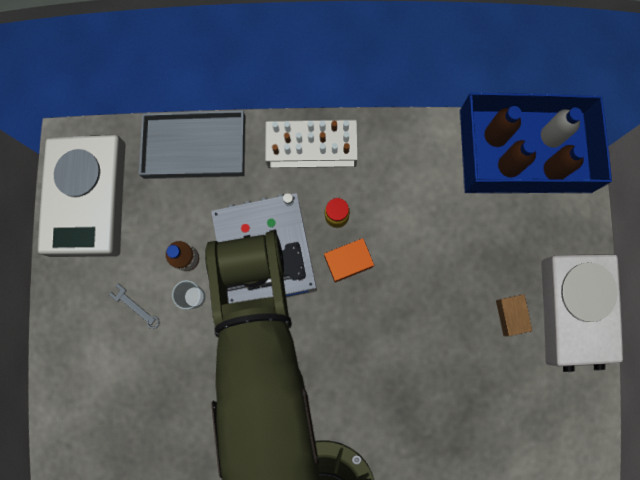

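Request:
jog_arm(
  commands=[
    [-0.0007, 0.0025, -0.016, 0, 0, 0, 0],
    [-0.0007, 0.0025, -0.032, 0, 0, 0, 0],
    [-0.0007, 0.0025, -0.048, 0, 0, 0, 0],
    [-0.0007, 0.0025, -0.063, 0, 0, 0, 0],
    [0.005, 0.0036, -0.063, 0, 0, 0, 0],
    [0.01, 0.0046, -0.063, 0, 0, 0, 0],
    [0.015, 0.0056, -0.063, 0, 0, 0, 0],
    [0.02, 0.0065, -0.063, 0, 0, 0, 0],
    [0.025, 0.0075, -0.063, 0, 0, 0, 0],
    [0.03, 0.0085, -0.063, 0, 0, 0, 0],
  ],
)

```text
clock: 2.7
eef_pos: [529.1, 124.1, 162.5]
eef_rot: [-3.142, 0.0, -2.951]
wrist_force: [-1.8, -0.1, 1.0]
finger_gap: 0.6
```

Run:
```python
from h import *
p=st(); to(-24,0,p); to(-20,0,p)
s=snap('scene','s2.png')['pixels']
cv2.imwrite('pics/s2z.png',cv2.resize(s[150:290,310:490],None,fx=4,fy=4,interpolation=cv2.INTER_CUBIC))
```

```text
t 2.7 loc [-43.9   2.9] pos [529.1 124.1 162.5] rot [-3.142  0.    -2.951] F [-1.8 -0.1  1. ] gap 0.6252839598382612
shift m to (-24, 0) [0.0201 0.0009]
shift m to (-20, 0) [0.024  0.0017]
```

View pics/s2z.png

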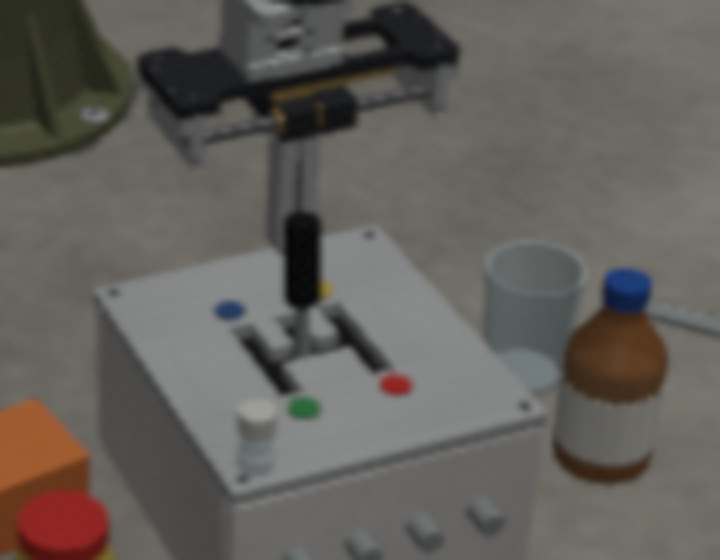

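Fingers stand behind the grip (grip about (301,260) in the zoom) and push it out of the spur at about 1.8 N. Continuing.

Request:
jog_arm(
  commands=[
    [0.003, 0.0002, 0, 0, 0, 0, 0],
    [0.006, 0.0004, 0, 0, 0, 0, 0],
    [0.009, 0.0006, 0, 0, 0, 0, 0],
    [0.012, 0.0008, 0, 0, 0, 0, 0],
    [0.015, 0.001, 0, 0, 0, 0, 0],
    [0.018, 0.0012, 0, 0, 0, 0, 0],
    [0.02, 0.0014, 0, 0, 0, 0, 0],
    [0.022, 0.0016, 0, 0, 0, 0, 0],
    [0.024, 0.0017, 0, 0, 0, 0, 0],
    [0.024, 0.0017, 0, 0, 0, 0, 0],
  ],
)

```text
clock: 4.0
eef_pos: [552.8, 125.7, 162.4]
eef_rot: [3.142, -0.0, -2.951]
wrist_force: [-0.5, 1.1, 0.1]
finger_gap: 0.5
```

```bash
cat >> h.py <<'E'
def lev(tx,ty,r):
    d=np.array([np.tan(tx),np.tan(ty),1]); d/=np.linalg.norm(d)
    return np.array([*g,15.])+r*np.array([*(R2@d[:2]),d[2]])
E
python3 - <<'E'
from h import *
p=st(); to(-40,0,p);to(-40,45,p);to(0,45,p)
c=snap('scene','s3.png');s=c['pixels']
for tx in(-.05,0,.03): print(tx,(proj(c,lev(tx,0,188))-[310,150])*4,(proj(c,lev(tx,0,130))-[310,150])*4)
cv2.imwrite('pics/s3z.png',cv2.resize(s[150:290,310:490],None,fx=4,fy=4,interpolation=cv2.INTER_CUBIC))
E
```

```text
t 4.0 loc [-20.3   0.1] pos [552.8 125.7 162.4] rot [ 3.142 -0.    -2.951] F [-0.5  1.1  0.1] gap 0.5010935693392159
shift m to (-40, 0) [-0.0194 -0.0038]
shift m to (-40, 45) [-0.0279  0.0404]
shift m to (0, 45) [0.0114 0.0479]
-0.05 [309.1043755  226.08344665] [306.84778227 309.27984048]
0 [316.02423983 233.76730687] [311.49915656 314.77748152]
0.03 [320.19763238 238.74608107] [314.2963676  318.31003547]
```

View pics/s3z.png

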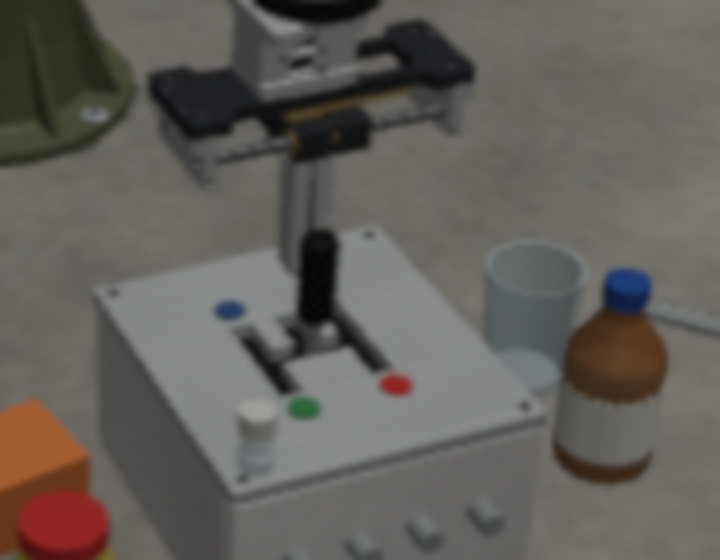

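Request:
jog_arm(
  commands=[
    [-0.0194, -0.0038, 0, 0, 0, 0, 0],
    [-0.0194, -0.0038, 0, 0, 0, 0, 0],
    [-0.0237, 0.0183, 0, 0, 0, 0, 0],
    [-0.0279, 0.0404, 0, 0, 0, 0, 0],
    [-0.0279, 0.0404, 0, 0, 0, 0, 0],
    [-0.008, 0.0442, 0, 0, 0, 0, 0],
    [0.0124, 0.0481, 0, 0, 0, 0, 0],
    [0.0124, 0.0481, 0, 0, 0, 0, 0],
    [0.0143, 0.0383, 0, 0, 0, 0, 0],
    [0.0143, 0.0383, 0, 0, 0, 0, 0],
  ],
)

```text
clock: 5.3
eef_pos: [566.8, 163.0, 162.6]
eef_rot: [-3.141, 0.0, -2.952]
wrist_force: [0.2, 0.9, 0.2]
finger_gap: 0.9
```

Run:
```python
from h import *
p=st(); to(1,0,p);to(1,-14,p)
c=snap('scene','s4.png');s=c['pixels']
cv2.imwrite('pics/s4z.png',cv2.resize(s[150:290,310:490],None,fx=4,fy=4,interpolation=cv2.INTER_CUBIC))
```

```text
t 5.3 loc [ 0.6 34. ] pos [566.8 163.  162.6] rot [-3.141  0.    -2.952] F [0.2 0.9 0.2] gap 0.8966460155045387
shift m to (1, 0) [ 0.0068 -0.0333]
shift m to (1, -14) [ 0.0095 -0.047 ]
```

View pics/s4z.png

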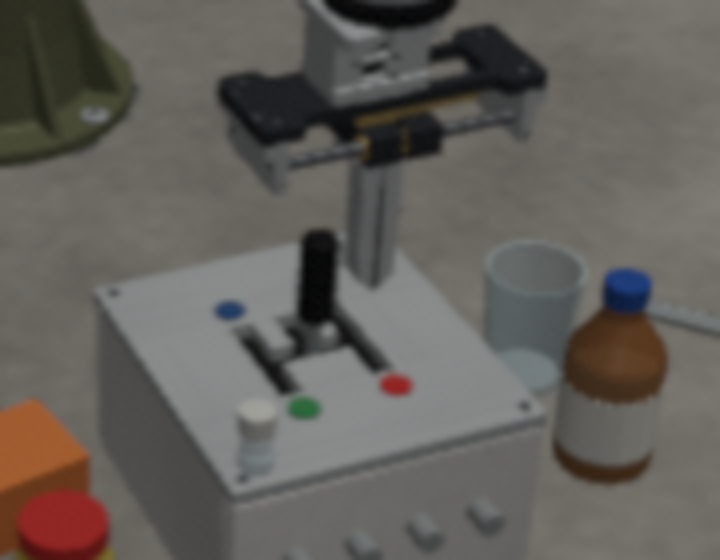

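Lever upright in the channel, fingers on its left with a small gap. Now pushing right.

Request:
jog_arm(
  commands=[
    [0.001, -0.005, 0, 0, 0, 0, 0],
    [0.002, -0.01, 0, 0, 0, 0, 0],
    [0.003, -0.015, 0, 0, 0, 0, 0],
    [0.004, -0.02, 0, 0, 0, 0, 0],
    [0.005, -0.025, 0, 0, 0, 0, 0],
    [0.006, -0.03, 0, 0, 0, 0, 0],
    [0.007, -0.035, 0, 0, 0, 0, 0],
    [0.008, -0.04, 0, 0, 0, 0, 0],
    [0.009, -0.044, 0, 0, 0, 0, 0],
    [0.0095, -0.047, 0, 0, 0, 0, 0],
  ],
)

```text
clock: 6.6
eef_pos: [576.5, 116.7, 162.4]
eef_rot: [3.142, -0.0, -2.951]
wrist_force: [-0.1, 1.5, -0.5]
finger_gap: 0.5
```

Run:
```python
from h import *
p=st(); to(1,-19,p);to(1,-23,p)
c=snap('scene','s5.png');s=c['pixels']
for ty in(-.2,-.24,-.28,-.32): print(ty,[((proj(c,lev(tx,ty,188))-[310,150])*4).round() for tx in (-.03,0,.03)],(proj(c,lev(0,ty,130))-[310,150])*4)
cv2.imwrite('pics/s5z.png',cv2.resize(s[150:290,310:490],None,fx=4,fy=4,interpolation=cv2.INTER_CUBIC))
```

```text
t 6.6 loc [  1.4 -13.2] pos [576.5 116.7 162.4] rot [ 3.142 -0.    -2.951] F [-0.1  1.5 -0.5] gap 0.5379240594733347
shift m to (1, -19) [ 0.0007 -0.0057]
shift m to (1, -23) [ 0.0015 -0.0096]
-0.2 [array([254., 248.]), array([258., 252.]), array([261., 257.])] [272.17884571 327.54442727]
-0.24 [array([242., 253.]), array([246., 257.]), array([250., 262.])] [264.38322743 330.91474244]
-0.28 [array([231., 258.]), array([234., 263.]), array([238., 268.])] [256.6452505 334.5447589]
-0.32 [array([219., 264.]), array([223., 268.]), array([227., 273.])] [248.97972625 338.42787613]
```

View pics/s5z.png

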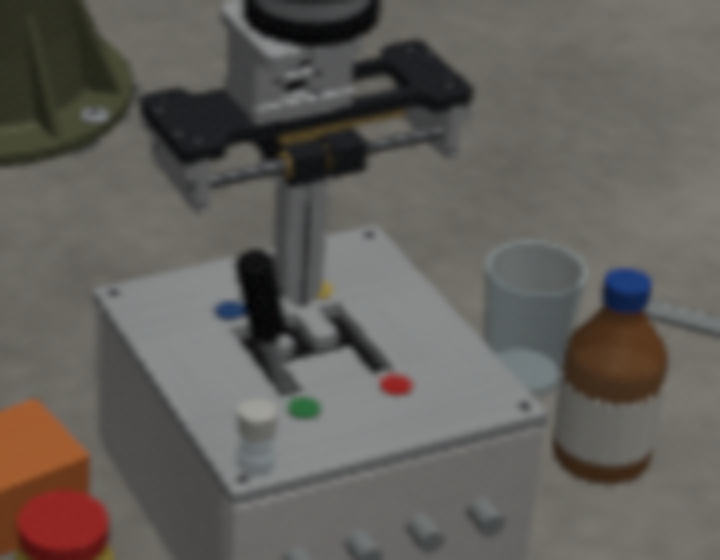

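Request:
jog_arm(
  commands=[
    [0.0003, -0.0015, 0, 0, 0, 0, 0],
    [0.0006, -0.003, 0, 0, 0, 0, 0],
    [0.0009, -0.0045, 0, 0, 0, 0, 0],
    [0.0012, -0.006, 0, 0, 0, 0, 0],
    [0.0014, -0.007, 0, 0, 0, 0, 0],
    [0.0015, -0.008, 0, 0, 0, 0, 0],
    [0.0016, -0.009, 0, 0, 0, 0, 0],
    [0.0017, -0.01, 0, 0, 0, 0, 0],
    [0.0018, -0.011, 0, 0, 0, 0, 0],
    [0.0018, -0.011, 0, 0, 0, 0, 0],
  ],
)

```text
clock: 7.9
eef_pos: [578.3, 105.9, 162.5]
eef_rot: [-3.142, 0.0, -2.951]
wrist_force: [0.3, 1.9, -1.0]
finger_gap: 0.2
```

Run:
```python
from h import *
p=st(); to(1,-26,p);to(1,-28,p); to(1,-15,p); to(40,-15,p); to(40,-43,p); to(25,-43,p)
c=snap('scene','s6.png');s=c['pixels']
cv2.imwrite('pics/s6z.png',cv2.resize(s[150:290,310:490],None,fx=4,fy=4,interpolation=cv2.INTER_CUBIC))
```

```text
t 7.9 loc [  1.1 -24.2] pos [578.3 105.9 162.5] rot [-3.142  0.    -2.951] F [ 0.3  1.9 -1. ] gap 0.22721473295916078
shift m to (1, -26) [ 0.0003 -0.0018]
shift m to (1, -28) [ 0.0006 -0.0037]
shift m to (1, -15) [-0.0018  0.009 ]
shift m to (40, -15) [0.0365 0.0164]
shift m to (40, -43) [ 0.0418 -0.0111]
shift m to (25, -43) [ 0.027  -0.0139]
```

View pics/s6z.png

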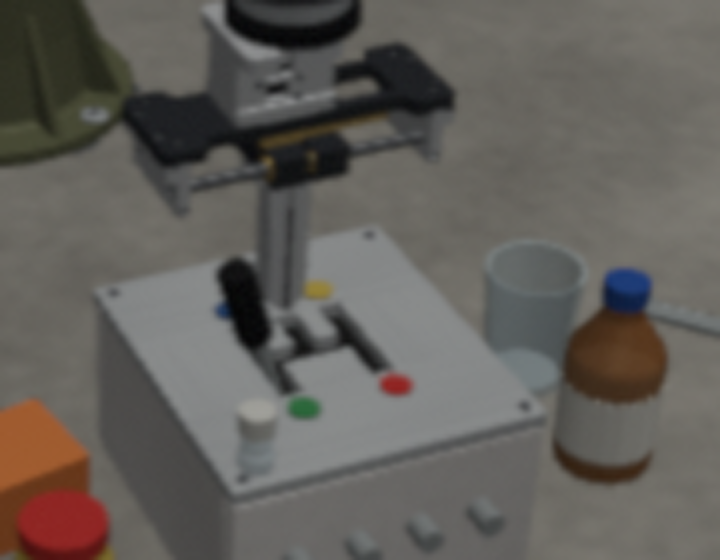

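Request:
jog_arm(
  commands=[
    [0.0002, -0.001, 0, 0, 0, 0, 0],
    [0.0004, -0.0022, 0, 0, 0, 0, 0],
    [0.0004, -0.0022, 0, 0, 0, 0, 0],
    [-0.0018, 0.009, 0, 0, 0, 0, 0],
    [-0.0018, 0.009, 0, 0, 0, 0, 0],
    [0.018, 0.0127, 0, 0, 0, 0, 0],
    [0.0365, 0.0164, 0, 0, 0, 0, 0],
    [0.0365, 0.0164, 0, 0, 0, 0, 0],
    [0.039, 0.002, 0, 0, 0, 0, 0],
    [0.0418, -0.0111, 0, 0, 0, 0, 0],
  ],
)

```text
clock: 9.2
eef_pos: [619.9, 93.6, 162.7]
eef_rot: [-3.141, 0.0, -2.951]
wrist_force: [0.1, 0.3, -0.2]
finger_gap: 0.7
```

Run:
```python
from h import *
p=st(); to(30,-43,p);to(-5,-43,p); to(-20,-43,p)
c=snap('scene','s7.png');s=c['pixels']
cv2.imwrite('pics/s7z.png',cv2.resize(s[150:290,310:490],None,fx=4,fy=4,interpolation=cv2.INTER_CUBIC))
```

```text
t 9.2 loc [ 39.6 -44.2] pos [619.9  93.6 162.7] rot [-3.141  0.    -2.951] F [ 0.1  0.3 -0.2] gap 0.6602642427213792
shift m to (30, -43) [-0.0096 -0.0007]
shift m to (-5, -43) [-0.044  -0.0073]
shift m to (-20, -43) [-0.0587 -0.0101]
```

View pics/s7z.png

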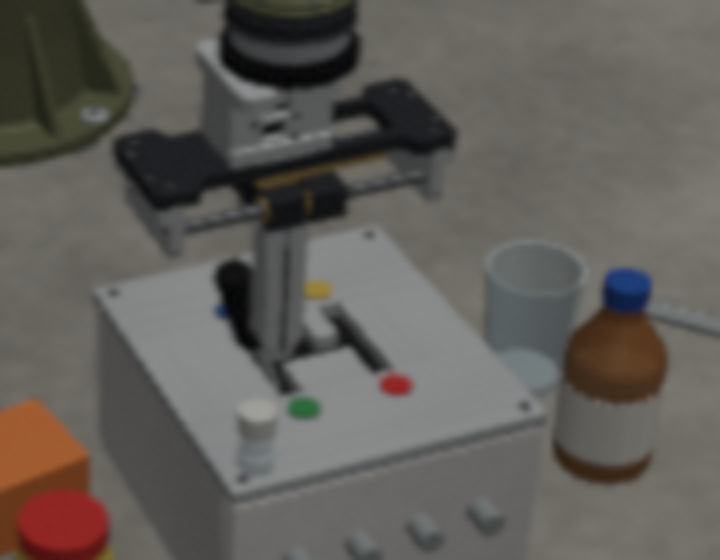

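Request:
jog_arm(
  commands=[
    [-0.005, -0.001, 0, 0, 0, 0, 0],
    [-0.01, -0.002, 0, 0, 0, 0, 0],
    [-0.015, -0.003, 0, 0, 0, 0, 0],
    [-0.02, -0.004, 0, 0, 0, 0, 0],
    [-0.024, -0.005, 0, 0, 0, 0, 0],
    [-0.028, -0.0056, 0, 0, 0, 0, 0],
    [-0.032, -0.0064, 0, 0, 0, 0, 0],
    [-0.036, -0.0072, 0, 0, 0, 0, 0],
    [-0.04, -0.008, 0, 0, 0, 0, 0],
    [-0.044, -0.0085, 0, 0, 0, 0, 0],
  ],
)

```text
clock: 10.5
eef_pos: [575.8, 86.4, 162.4]
eef_rot: [3.142, -0.0, -2.951]
wrist_force: [2.4, 1.8, 0.6]
finger_gap: 0.3
```

Run:
```python
from h import *
p=st(); to(-15,-45,p);to(-22,-45,p); 
c=snap('scene','s8.png');s=c['pixels']
cv2.imwrite('pics/s8z.png',cv2.resize(s[150:290,310:490],None,fx=4,fy=4,interpolation=cv2.INTER_CUBIC))
for tx in(-.1,-.15,-.2,-.3): print(tx,[((proj(c,lev(tx,ty,188))-[310,150])*4).round() for ty in (-.26,-.29,-.32)])
```

```text
t 10.5 loc [ -5.1 -42.9] pos [575.8  86.4 162.4] rot [ 3.142 -0.    -2.951] F [2.4 1.8 0.6] gap 0.30216716564088647
shift m to (-15, -45) [-0.0093 -0.0039]
shift m to (-22, -45) [-0.0162 -0.0053]
-0.1 [array([228., 245.]), array([220., 249.]), array([211., 254.])]
-0.15 [array([222., 239.]), array([214., 243.]), array([206., 247.])]
-0.2 [array([217., 233.]), array([209., 237.]), array([201., 242.])]
-0.3 [array([207., 224.]), array([199., 228.]), array([191., 232.])]
```

View pics/s8z.png

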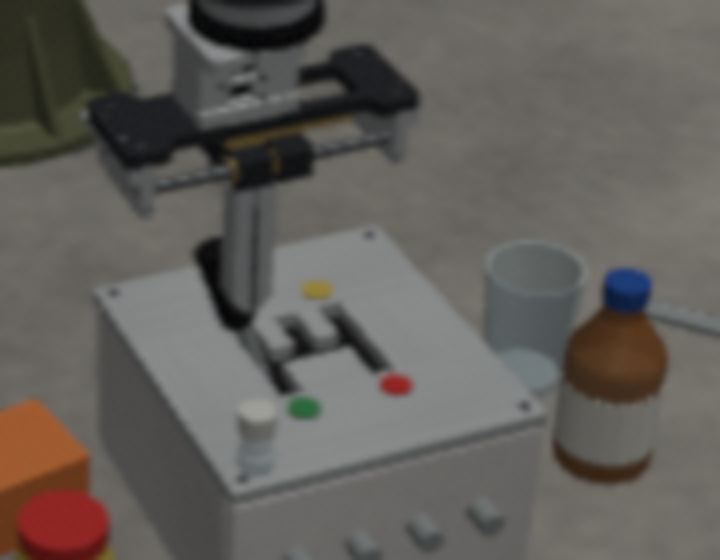

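Request:
jog_arm(
  commands=[
    [-0.002, -0.0005, 0, 0, 0, 0, 0],
    [-0.004, -0.001, 0, 0, 0, 0, 0],
    [-0.006, -0.0015, 0, 0, 0, 0, 0],
    [-0.008, -0.002, 0, 0, 0, 0, 0],
    [-0.01, -0.0025, 0, 0, 0, 0, 0],
    [-0.012, -0.003, 0, 0, 0, 0, 0],
    [-0.014, -0.0034, 0, 0, 0, 0, 0],
    [-0.0155, -0.0038, 0, 0, 0, 0, 0],
    [-0.0165, -0.004, 0, 0, 0, 0, 0],
    [-0.0165, -0.004, 0, 0, 0, 0, 0],
  ],
)

```text
clock: 11.8
eef_pos: [559.5, 82.3, 162.5]
eef_rot: [-3.141, -0.0, -2.951]
wrist_force: [2.3, 0.2, -0.1]
finger_gap: 0.3
```

Run:
```python
from h import *
p=st(); to(-25,-44,p);to(-28,-44,p); 
c=snap('scene','s9.png');s=c['pixels']
cv2.imwrite('pics/s9z.png',cv2.resize(s[150:290,310:490],None,fx=4,fy=4,interpolation=cv2.INTER_CUBIC))
```

```text
t 11.8 loc [-21.9 -43.8] pos [559.5  82.3 162.5] rot [-3.141 -0.    -2.951] F [ 2.3  0.2 -0.1] gap 0.29515567199498643
shift m to (-25, -44) [-0.0031 -0.0008]
shift m to (-28, -44) [-0.006  -0.0013]
```

View pics/s9z.png

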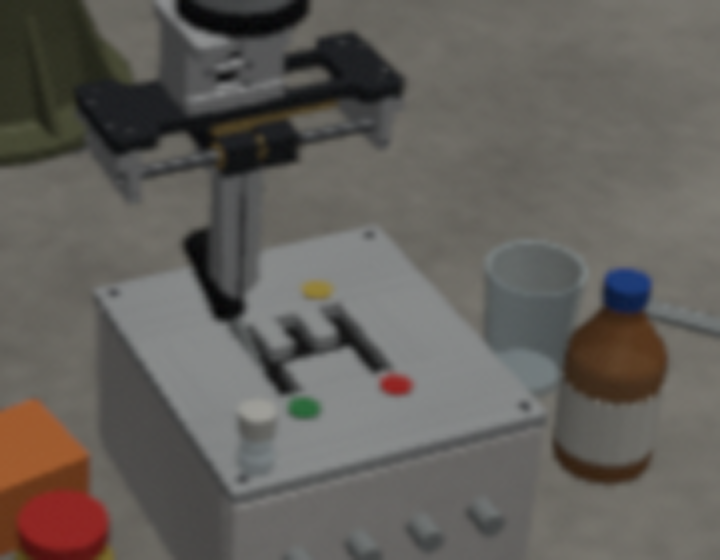

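Request:
jog_arm(
  commands=[
    [-0.0005, -0.0001, 0, 0, 0, 0, 0],
    [-0.001, -0.0002, 0, 0, 0, 0, 0],
    [-0.0015, -0.0003, 0, 0, 0, 0, 0],
    [-0.002, -0.0004, 0, 0, 0, 0, 0],
    [-0.0025, -0.0005, 0, 0, 0, 0, 0],
    [-0.003, -0.0006, 0, 0, 0, 0, 0],
    [-0.0035, -0.0007, 0, 0, 0, 0, 0],
    [-0.004, -0.0008, 0, 0, 0, 0, 0],
    [-0.0045, -0.0009, 0, 0, 0, 0, 0],
    [-0.005, -0.001, 0, 0, 0, 0, 0],
  ],
)

```text
clock: 13.1
eef_pos: [554.6, 81.4, 162.4]
eef_rot: [-3.142, -0.0, -2.951]
wrist_force: [2.7, 2.2, -1.9]
finger_gap: 0.2
```

Request:
jog_arm(
  commands=[
    [-0.0004, -0.0001, 0, 0, 0, 0, 0],
    [-0.0008, -0.0002, 0, 0, 0, 0, 0],
    [-0.0012, -0.0002, 0, 0, 0, 0, 0],
    [-0.0016, -0.0003, 0, 0, 0, 0, 0],
    [-0.002, -0.0004, 0, 0, 0, 0, 0],
    [-0.0022, -0.0004, 0, 0, 0, 0, 0],
    [-0.0024, -0.0005, 0, 0, 0, 0, 0],
    [-0.0026, -0.0005, 0, 0, 0, 0, 0],
    [-0.0028, -0.0006, 0, 0, 0, 0, 0],
    [-0.003, -0.0006, 0, 0, 0, 0, 0],
  ],
)

```text
clock: 14.35
eef_pos: [552.2, 81.0, 162.6]
eef_rot: [3.142, 0.002, -2.951]
wrist_force: [10.8, 3.2, -4.6]
finger_gap: 0.3
```

Run:
```python
from h import *
p=st()
c=snap('scene','s10.png');s=c['pixels']
for tx in(-.24,-.27,-.3,-.33): print(tx,[((proj(c,lev(tx,ty,188))-[310,150])*4).round() for ty in (-.26,-.29,-.32)])
cv2.imwrite('pics/s10z.png',cv2.resize(s[150:290,310:490],None,fx=4,fy=4,interpolation=cv2.INTER_CUBIC))
```

```text
t 14.35 loc [-29.2 -43.8] pos [552.2  81.  162.6] rot [ 3.142e+00  2.000e-03 -2.951e+00] F [10.8  3.2 -4.6] gap 0.3343223745956407
-0.24 [array([213., 229.]), array([205., 233.]), array([197., 238.])]
-0.27 [array([210., 226.]), array([202., 231.]), array([194., 235.])]
-0.3 [array([207., 224.]), array([199., 228.]), array([191., 232.])]
-0.33 [array([204., 222.]), array([196., 226.]), array([189., 230.])]
```

View pics/s10z.png

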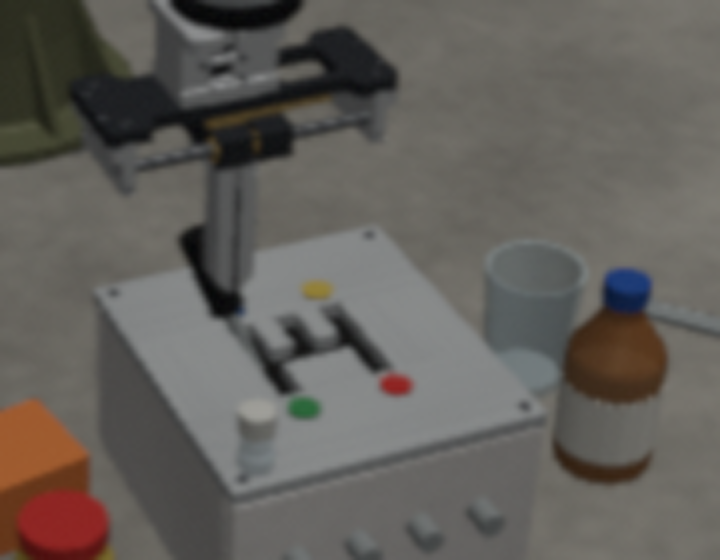

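Force rose to about 11 N: the end stop. Backing straight off, up, and away.

Request:
jog_arm(
  commands=[
    [0.01, 0.002, 0, 0, 0, 0, 0],
    [0.03, 0.0057, 0, 0, 0, 0, 0],
    [0.05, 0.0095, 0, 0, 0, 0, 0],
    [0.05, 0.0095, 0.02, 0, 0, 0, 0],
    [0.05, 0.0095, 0.06, 0, 0, 0, 0],
    [0.05, 0.0095, 0.11, 0, 0, 0, 0],
    [0.05, 0.0095, 0.12, 0, 0, 0, 0],
    [0.03, 0.06, 0.12, 0, 0, 0, 0],
    [0.0, 0.11, 0.12, 0, 0, 0, 0],
    [-0.03, 0.16, 0.12, 0, 0, 0, 0],
  ],
)

```text
clock: 15.65
eef_pos: [520.4, 242.0, 281.4]
eef_rot: [-3.141, -0.002, -2.952]
wrist_force: [0.2, 0.3, 0.6]
finger_gap: 0.6
```

Request:
jog_arm(
  commands=[
    [-0.04, 0.04, 0, 0, 0, 0, 0],
    [-0.08, 0.08, 0, 0, 0, 0, 0],
    [-0.12, 0.12, 0, 0, 0, 0, 0],
    [-0.15, 0.15, 0, 0, 0, 0, 0],
    [-0.18, 0.18, 0, 0, 0, 0, 0],
    [-0.2, 0.2, 0, 0, 0, 0, 0],
    [-0.2, 0.22, 0, 0, 0, 0, 0],
    [-0.2, 0.24, 0, 0, 0, 0, 0],
    [-0.2, 0.24, 0, 0, 0, 0, 0],
    [-0.2, 0.24, 0, 0, 0, 0, 0],
  ],
)

```text
clock: 16.9
eef_pos: [321.7, 480.2, 281.9]
eef_rot: [-3.141, -0.001, -2.951]
wrist_force: [0.6, 0.3, -0.7]
finger_gap: 0.6
```

Run:
```python
from h import *
p=st()
c=snap('scene','s11.png');s=c['pixels']; t=snap('top','t11.png')
for tx in(-.24,-.3,-.33): print(tx,[(((proj(c,lev(tx,ty,188))-[310,180])*4).round(),((proj(t,lev(tx,ty,188))-[170,180])*3.6).round()) for ty in (-.26,-.29,-.32)])
a=cv2.resize(s[180:320,310:490],None,fx=4,fy=4,interpolation=cv2.INTER_CUBIC)
cv2.imwrite('pics/s11z.png',a)
cv2.imwrite('pics/t11z.png',cv2.resize(t['pixels'][180:320,170:390],None,fx=3.6,fy=3.6,interpolation=cv2.INTER_CUBIC))
```

```text
t 16.9 loc [-180.3  391.8] pos [321.7 480.2 281.9] rot [-3.141e+00 -1.000e-03 -2.951e+00] F [ 0.6  0.3 -0.7] gap 0.5907519035254609
-0.24 [(array([213., 109.]), array([410., 285.])), (array([205., 113.]), array([419., 282.])), (array([197., 118.]), array([428., 280.]))]
-0.3 [(array([207., 104.]), array([413., 303.])), (array([199., 108.]), array([421., 301.])), (array([191., 112.]), array([430., 298.]))]
-0.33 [(array([204., 102.]), array([414., 312.])), (array([196., 106.]), array([422., 310.])), (array([189., 110.]), array([431., 307.]))]
```

View pics/s11z.png

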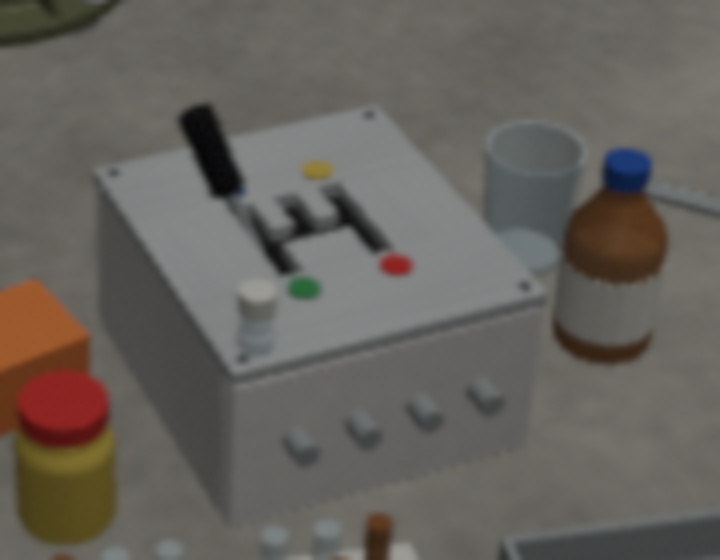

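View pics/t11z.png

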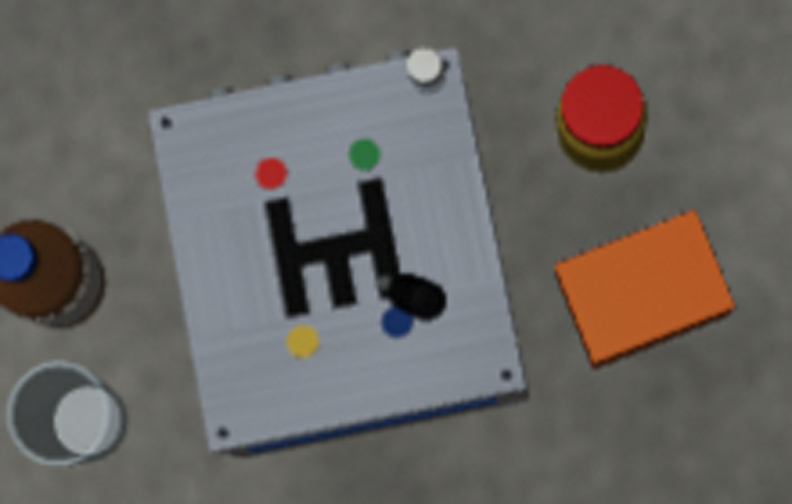

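Run:
```python
from h import *
from scipy.optimize import least_squares
c=load('s11.png');t=load('t11.png')
cen={}
for n,k,(x0,x1,y0,y1) in(('s',c,(350,376,203,232)),('t',t,(277,296,252,272))):
    im=k['pixels'][y0:y1,x0:x1].max(2).astype(np.uint8)
    m=(im<45).astype(np.uint8)
    kk,l,st_,ce=cv2.connectedComponentsWithStats(m); 
    for i in range(1,kk): print(n,st_[i],(ce[i]+[x0,y0]).round(1))
    i=1+np.argmax(st_[1:,4]); cen[n]=ce[i]+[x0,y0]
f=lambda q:np.r_[proj(c,lev(*q,159))-cen['s'],proj(t,lev(*q,159))-cen['t']]
r=least_squares(f,[-.3,-.3]); print(r.x,r.fun.round(2), np.tan(r.x)*105)
p,e=tri(ray(c,*cen['s']),ray(t,*cen['t'])); print('tri',p,e,np.linalg.norm(p-[*g,15]),R2.T@(p[:2]-g))
```

```text
s [  5   4  15  22 172] [362.2 217.1]
t [  0   0  17  17 172] [284.4 261. ]
[-0.29684797 -0.30818504] [0.78 0.73 0.4  0.36] [-32.11802594 -33.42438497]
tri [538.02318878  74.95116304 163.01816652] 2.7026231813952446 161.51605018989545 [-44.35480855 -47.01816466]
```

Run:
```python
from h import *
print(manip.sign_off()); st()
```

```text
the job is handed in; nothing more can be done
None
the job is handed in; nothing more can be done
```

The lever is home in the slot marked with the blue disc (near right), and I handed the job in at about 17 s with the arm well clear. I pushed the grip with closed fingertips: out of the parking spur, right along the cross channel, then towards the near side. It never entered another coloured slot.

- **Pushing force:** readings while pushing were about 2–4 N. At the slot end the force rose to about 12 N, which I took as the end stop.
- **Final position:** the two camera views put the lever tilt at about -0.30 (x) and -0.31 (y) rad. That places the stem about 32 mm and 33 mm from the gate centre, against a stop at about 33 mm. The two views disagreed by 2.7 mm, and the top-view mask caught a few dark slot pixels, so treat these as good to a few millimetres.
- **Surroundings:** in the close-up pictures from after the move, the vial, jar, tip box, beaker and bottle look unmoved. I did not re-check the wrench and carton; the arm worked well away from the carton but withdrew over the left side of the bench, where the wrench lies, at about 280 mm height.

My estimate of the closed fingers' thickness was off by about 7 mm while pushing right. I caught this from the camera picture and corrected for it.

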